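Seat the lens barrel in the V-cradle and hold it pressed

ROBOT

A 6-joint arm with a two-finger parallel gripper is mounted at the origin on the work surface. World frame = base frame: x ahead of the robot, y to its left, z up, the work surface at z = 0. Lengths are in m, angles in rad, forces in N, time in s.
With the tool pointing down it reaches from about 0.325 to 0.9 m from the base axis. Payload 6.1 kg.
Tool frame: the origin (TCP) lies between the finger pads; the fingertips stand 8 mm ahead of it and the grasp point (between the pads) lies 11 mm behind it (arm.nose_length is the distance from the TCP to the fingertips, in m); z points along the fingers, y is the line along which they close (so a half turn about z gives the same grasp; the last joint's range is limited). The gripper opens to 85 mm and grips with 20 to 120 N. Pads are 22 mm wide; open, the fingers measure 114 mm over their backs; the gripper's body (76 mm by 85 mm) begins 54 mm behind the grasp point. The pads swing forward as they close: fully open they stand 13 mm farther back than shut.
Start: joints at [1.197, 0.22, 1.526, -0, 1.395, -0.126], TCP at [0.153, 0.606, 0.216] pointing down, gripper open.
Joint ranges: [-2.98, 2.98], [-0.91, 2.08], [0.09, 2.57], [-1.24, 4.39], [0.2, 2.65], [-2.68, 2.68]. Speed limits (rad/s): [2.57, 2.57, 3.01, 3.14, 3.14, 3.14].

INTERFACE

Orientations are given as a unit quaternion [w, x, y, z].
In Python, from station import arm gives the robot as it stands.
- The arm moves only by the tool arm_command, never from a script. Its argument "plan" is a list of rows, each a list of 5 numbers: the opening, from -1 (shut) to 1 (fully open), then the shift along the tool's x, y, z in mm, then the turn about the tool's z in rad. A call has 1 to 8 rows; each row shifts and turns the commanded pose from where the row before left it, along the tool's axes as they then stand; what a row does not reach is not made up. A row lasts 1/10 s, in which the tool goes at most 50 mm and 8.59 degrees, less where a joint would pass 70% of its speed; a pose out of reach is approached as far as the arm can. A call is refused whole if a number of a shift passes 50 or a number of a turn 0.15, either way. A call with a gripper value outside its range is refused whole. The fingers move at their own pace and stop on an object; the grip force is fixed at half the most. Time passes only in rows, so rows that do not move let the fingers close. It gives the time, the measured TCP pose, the force, the opening and the grip force at its end, in the units of the state.
- arm.read_state(): the state, without advancing time (a new reading comes with each control period).
- arm.grab_frame(name): name is "scene" or "side" or "wrist"; returns the picture (420x560x3 uint8, red, green, blue); there is no depth.
- arm.camera_info(name): a dict with "K" (3x3 intrinsics, pixels), "eye" and "attitude" of the camera in the world; the wrist camera has in their place "mount" (4x4, takes a point from camera to tool coordinates, whose origin is the TCP and whose axes are the flange's). Camera axes: x right, y down, z forward; pixel columns grow to the right and rows downward; lengths in m; the calibration is good to about 2 mm. A picture is of the moment at which its call begins: read the wrist's pose just before it. camera_info takes no time and is no camera call.
- arm.job_done(): hands the job in; it is judged then, once.
The state is a dict: "t": time; "joint_positions": joint angles; "joint_velocities": joint speeds; "joint_torque": joint torques, N m; "position": TCP position; "orientation": TCP orientation; "force": force on the tool from outside, world axes, zero at the start; "ft_torque": the same for the moment, N m; "gripper_width": finger opening in m; "grasp_force": force on a finger pad.
Only numpy, scipy, OpenCV 4.12 (cv2) and the standard library are available. Lean on these libraries where they do the work, as an engineer would, in place of code of your own. Each camera call takes 0.05 s, during which the arm holds its last target. There are 200 camera calls.

TASK

Take the black lens barrel from the orange rack and lay it gently in the V-cradle, glass end (brass band) towards the blue stop but about 15 mm short of it, then slide it along the V until the glass end rests against the stop. Finish while still holding it: keep the barrel gripped and pressed down firmly but gently (about 15 N) so that it bears on both sloping faces of the V. Leave the tip box, bottle and jar where they stand.

Things in the scene. Friction and masses are not known exactly. Their poses are not given: they have to be found in the camera images.
- barrel: Lens barrel: plain black rigid cylinder, 32 mm diameter, 140 mm long, about 0.2 kg, loose. Own y axis = the cylinder axis, pointing to the glass end (10 mm brass band near it). Origin: middle of the barrel, on the axis. It lies level in the orange rack at the start.
- barrel_center (a point): Centre of the barrel (on its axis, half-way along): the place to grip, across the axis. Its axes are those of the barrel.
- barrel_front (a point): Centre of the barrel's glass end face, 70 mm along the barrel's +y from its centre.
- rack: Fixed orange parking rack, base 110 x 150 x 8 mm, origin under its centre on the table. Two shallow V saddles 16 mm thick, 50 mm either side of its middle along its y, 60 mm across, tops about 35 mm high, carry the barrel (axis 42 mm above the table, along y). 84 mm gap between them for fingers, down to the base top 8 mm up.
- cradle: Fixed V-cradle, origin under its centre on the table; base plate 80 (x) x 180 (y) x 10 mm; y runs along the V to the blue stop. Two aluminium yokes, 16 mm thick, at y = -50 and +50 mm, each a 90 degree V open upward (vertex 32 mm high, arm tops 50 mm high, 56 mm across). The 84 mm gap between them is free for fingers down to the base.
- line_near: The V faces on the cradle's own -x side (one on each yoke), polished and slippery (friction about 0.25), sloping 45 degrees; fixed to the cradle, origin and axes as the cradle's.
- line_far: The V faces on the cradle's own +x side (one on each yoke), polished and slippery (friction about 0.25), sloping 45 degrees; fixed to the cradle, origin and axes as the cradle's.
- seat (a point): Where the barrel's centre is when it rests on both faces of the V with its glass end against the stop: 54.6 mm above the table, over the cradle's origin. Its axes are the cradle's: y along the V towards the stop, x across, z up.
- stop (a point): Point on the stop's face where the centre of the glass end meets it, 70 mm along +y from the seat and at its height. Its axes are the cradle's.
- tipbox: Bystander: tip box with yellow lid, 84 x 119 x 70 mm, origin under its centre.
- bottle: Bystander: glass bottle with white cap, 64 mm diameter, 120 mm high, origin under its centre.
- jar: Bystander: jar with orange cap, 70 mm diameter, 80 mm high, origin under its centre.
- endstop: The blue upright stop plate, fixed to the cradle: 50 mm wide, 8 mm thick, top 62 mm high, its face towards the V at the cradle's y = +70 mm. Origin and axes as the cradle's.
Things that resemble listed ones, but are neither listed nor needed, are in the scene too. There is more than one size of the barrel; the one meant has the size given above.

How it is judged:
By the outcome, as a careful person would: the job done as asked, in the order asked, and still so for the second after the job is handed in, while the arm keeps its last pose, push and grip.
It also fails if it takes over 53 s, if anything falls off the work surface, if the arm or the gripper's body presses on something with over 40 N, if the wrist force passes 120 N, or if a joint passes its speed limit or range.

## Working session

There is one attempt and no reset: what is moved stays moved. The work goes in short steps, Python scripts to look and compute and a tool call to move; the robot and the scene stay as the last step left them, time stands still between calls to the robot, and variables do not carry over. Pictures are saved under pics/ and viewed, at most 10 in all, crops included, and the job is handed in when it is done.

Besides the shell and the picture viewer there is one more tool, called after "Emit:" as name(argument=value, ...), one argument or row to a line, values as JSON. arm_command: Moves the arm, as the interface text tells. Its arguments: {"type":"object","properties":{"plan":{"type":"array","items":{"type":"array","items":{"type":"number"}}}},"required":["plan"]}

```bash
mkdir -p pics; ls; python3 - <<'E'
from station import arm
import cv2,json
for n in("scene","side","wrist"):
    cv2.imwrite(f"pics/{n}0.png",arm.grab_frame(n)[:,:,::-1]); print(n,arm.camera_info(n))
s=arm.read_state();print(s)
E
```

```text
pics
scene {'K': array([[399.65705014,   0.        , 281.31618823],
       [  0.        , 399.65705014, 208.85589576],
       [  0.        ,   0.        ,   1.        ]]), 'eye': array([1.23925326, 0.19406473, 0.53075094]), 'attitude': array([-0.28737052,  0.51417686,  0.70340762, -0.39781662])}
side {'K': array([[491.33957829,   0.        , 277.49084847],
       [  0.        , 491.33957829, 204.2153008 ],
       [  0.        ,   0.        ,   1.        ]]), 'eye': array([ 0.42234603, -0.84050473,  0.58937727]), 'attitude': array([-0.47725486,  0.8774391 , -0.04309474,  0.02170889])}
wrist {'K': array([[362.45122445,   0.        , 275.2578782 ],
       [  0.        , 362.45122445, 217.63865596],
       [  0.        ,   0.        ,   1.        ]]), 'mount': array([[-3.51171838e-04, -9.59039965e-01, -2.83270580e-01,
         7.20617561e-02],
       [ 9.99999693e-01, -5.35327384e-04,  5.72698464e-04,
         3.43921905e-04],
       [-7.00883214e-04, -2.83270292e-01,  9.59039859e-01,
        -1.58517060e-01],
       [ 0.00000000e+00,  0.00000000e+00,  0.00000000e+00,
         1.00000000e+00]])}
{'t': 0.15, 'joint_positions': array([ 1.19690048e+00,  2.21081959e-01,  1.52738983e+00, -2.42567963e-05,
        1.39470187e+00, -1.26062124e-01]), 'joint_velocities': array([ 0.00311284, -0.00078441, -0.00301804, -0.00145639,  0.0016235 ,
        0.00016485]), 'joint_torque': array([ 6.48742280e-04, -4.97486222e+01, -3.89902925e+01, -1.95293787e-04,
        7.25221340e-03, -1.33445971e-05]), 'position': array([0.15311553, 0.60542578, 0.21530568]), 'orientation': array([-1.83989116e-04,  1.23597817e-01,  9.92332079e-01, -7.68884647e-04]), 'force': array([-1.19039708, -0.2966518 , -0.12146269]), 'ft_torque': array([-0.05215573,  0.05047609, -0.03472541]), 'grasp_force': 0.0, 'gripper_width': 0.08541208730080517}
```

View pics/scene0.png

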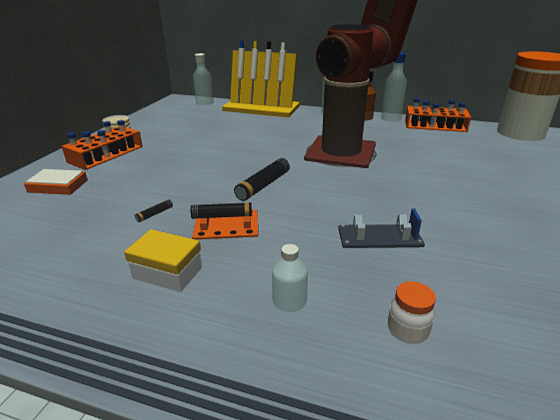

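View pics/side0.png

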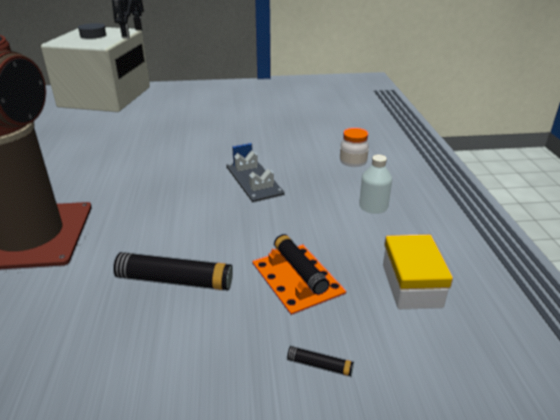

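The scene view shows three possible barrels: the one in the orange rack (222,211), a large loose one (263,178) and a small loose one (154,210). I choose the one in the rack. The cradle is at (382,235), with its blue stop at (416,224). I'll check the choice in a close crop.

```bash
python3 - <<'E'
import cv2,numpy as np
a=cv2.imread("pics/scene0.png");b=cv2.imread("pics/side0.png")
f=lambda i,x,y:cv2.resize(i[y:y+75,x:x+100],(400,300),interpolation=cv2.INTER_CUBIC)
cv2.imwrite("pics/crop0.png",np.vstack([np.hstack([f(a,180,180),f(a,332,190)]),np.hstack([f(b,248,230),f(b,205,132)])]))
E
```

```text
(no output)
```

View pics/crop0.png

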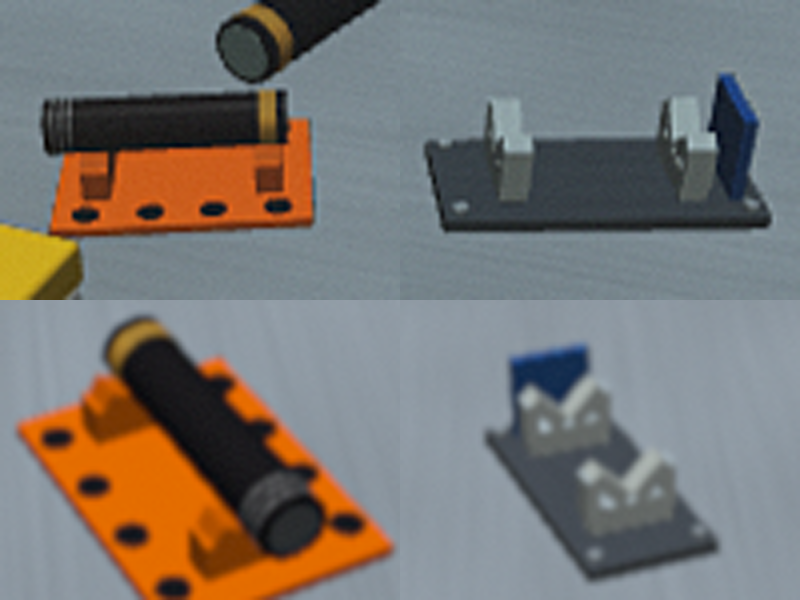

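Top left of the crop: the rack barrel has its brass band at the right (+y) end, and its 140 mm length fits the 150 mm rack. The cradle's stop is also at +y. Next I fit the rack and cradle poses from the plate corners.

```bash
cat > h.py <<'E'
from station import arm
import numpy as np
from scipy.spatial.transform import Rotation as R
from scipy.optimize import least_squares
def cam(n,s=None):
    c=arm.camera_info(n)
    if n!="wrist": return c["K"],R.from_quat(np.roll(c["attitude"],-1)).as_matrix(),c["eye"]
    T=R.from_quat(np.roll(s["orientation"],-1)).as_matrix();M=c["mount"]
    return c["K"],T@M[:3,:3],s["position"]+T@M[:3,3]
def proj(C,P):
    K,A,e=C; q=(np.atleast_2d(P)-e)@A@K.T; return q[:,:2]/q[:,2:]
def ray(C,uv,z):
    K,A,e=C; d=A@np.linalg.inv(K)@[*uv,1]; return e+d*(z-e[2])/d[2]
def place(p,L):
    c,s=np.cos(p[2]),np.sin(p[2]); L=np.atleast_2d(L)
    return np.c_[p[0]+c*L[:,0]-s*L[:,1],p[1]+s*L[:,0]+c*L[:,1],L[:,2]]
def fit(obs,p0):
    f=lambda p:np.concatenate([(proj(C,place(p,l))[0]-uv) for C,l,uv in obs])
    return least_squares(f,p0,loss="soft_l1")
E
python3 - <<'E'
from h import *
A,B=cam("scene"),cam("side")
x,y,z=.055,.075,.008
r=fit([(A,(x,-y,z),(193,237.5)),(A,(x,y,z),(258.2,235)),(A,(-x,y,z),(257,210)),(B,(-x,-y,z),(291.7,310)),(B,(-x,y,z),(252.5,262)),(B,(x,y,z),(303,244.5)),(B,(x,-y,z),(346,291.5))],[.5,0,0])
print("rack",r.x.round(4),r.fun.round(1))
x,y,z=.04,.09,.01
c=fit([(A,(-x,-y,z),(339,226.5)),(A,(x,-y,z),(343.5,245)),(A,(x,y,z),(424.2,243)),(B,(-x,y,z),(227,165.5)),(B,(x,-y,z),(284.2,192.5)),(B,(-x,-y,z),(253,199))],[.6,.3,0])
print("cradle",c.x.round(4),c.fun.round(1))
print("stop top proj",proj(A,place(c.x,[[-.025,.07,.062],[.025,.07,.062]])),proj(B,place(c.x,[[-.025,.07,.062],[.025,.07,.062]])))
# barrel in scene: ends on axis z=.042
print("barrel ends proj",proj(A,place(r.x,[[0,-.07,.042],[0,.07,.042]])),proj(B,place(r.x,[[0,-.07,.042],[0,.07,.042]])))
s=arm.read_state();print(s["position"],R.from_quat(np.roll(s["orientation"],-1)).as_matrix().round(3),s["t"])
E
```

```text
rack [ 0.5205 -0.1786  0.3868] [-1.6  0.4 -0.3 -0.3 -0.2 -0.3 -0.8  1.6 -0.8 -2.4  0.  -1.8  1.1 -1.7]
cradle [0.4618 0.1755 0.337 ] [-1.6 -1.2 -0.7  0.6  0.5  1.  -2.2 -1.6  0.9 -1.6 -0.6 -0.1]
stop top proj [[410.52364589 208.49981808]
 [417.54645067 220.51613258]] [[232.18170693 147.08739621]
 [251.40760851 143.20501256]]
barrel ends proj [[194.5773436  212.19104037]
 [254.6877509  209.58375144]] [[319.02822766 283.30315002]
 [279.1671895  237.98322247]]
[0.15311553 0.60542578 0.21530568] [[-0.969  0.245 -0.001]
 [ 0.245  0.969 -0.001]
 [ 0.    -0.002 -1.   ]] 0.15
```

Emit:
arm_command(
  plan=[
    [1, -34, -28.5, 0, 0],
    [1, -34, -28.5, 0, 0],
    [1, -34, -28.5, 0, 0],
    [1, -34, -28.5, 0, 0],
    [1, -34, -28.5, 0, 0],
    [1, -34, -28.5, 0, 0],
    [1, -34, -28.5, 0, 0],
    [1, -34, -28.5, 0, 0],
  ],
)

```text
t: 0.95
position: [0.3616, 0.3165, 0.2161]
orientation: [0.0, 0.123, 0.992, 0.0]
force: [0.3, 1.6, -0.3]
gripper_width: 0.0856
grasp_force: 0.0
```

Emit:
arm_command(
  plan=[
    [1, -34, -28.5, 0, 0],
    [1, -34, -28.5, 0, 0],
    [1, -34, -28.5, 0, 0],
    [1, -34, -28.5, 0, 0],
    [1, 0, 0, 0, 0.14],
    [1, 0, 0, 0, 0.14],
    [1, 0, 0, 0, 0.14],
    [1, 0, 0, 0, 0.14],
  ],
)

```text
t: 1.75
position: [0.4648, 0.1739, 0.2159]
orientation: [-0.0, 0.396, 0.918, -0.0]
force: [0.0, -0.7, 0.5]
gripper_width: 0.0852
grasp_force: 0.0
```

Emit:
arm_command(
  plan=[
    [1, 0, 0, 0, 0.14],
    [1, 0, 0, 0, 0.14],
    [1, 0, 0, 0, 0.14],
    [1, 0, 0, 0, 0],
    [1, 0, 0, 0, 0],
  ],
)

```text
t: 2.25
position: [0.4648, 0.1742, 0.216]
orientation: [-0.0, 0.575, 0.818, -0.0]
force: [0.7, -0.6, -0.1]
gripper_width: 0.085
grasp_force: 0.0
```

```bash
cat > shot.py <<'E'
import sys,cv2,pickle
from h import *
s=arm.read_state(); im=arm.grab_frame("wrist")
n=sys.argv[1]; cv2.imwrite(f"pics/{n}.png",im[:,:,::-1]); pickle.dump(s,open(n+".pkl","wb"))
print(s["position"].round(4),R.from_quat(np.roll(s["orientation"],-1)).as_matrix().round(3),s["t"],s["force"].round(1))
E
python3 shot.py w1
```

```text
[0.4648 0.1742 0.216 ] [[-0.34  0.94 -0.  ]
 [ 0.94  0.34 -0.  ]
 [ 0.   -0.   -1.  ]] 2.25 [ 0.7 -0.6 -0.1]
```

View pics/w1.png

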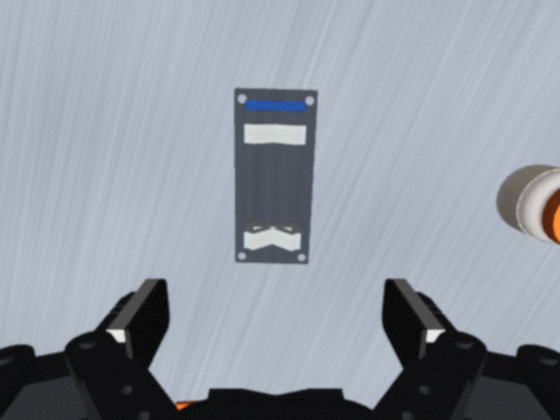

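The wrist view shows the cradle plate with corners near (235.5,88.5), (317.5,90.5), (308,264) and (235,262). The blue stop is at the top, around (276,105).

```bash
python3 - <<'E'
from h import *
import pickle,cv2
s=pickle.load(open("w1.pkl","rb"));W=cam("wrist",s)
x,y,z=.04,.09,.01
px=[(235.5,88.5),(317.5,90.5),(308,264),(235,262)]
c=fit([(W,l,u) for l,u in zip([(-x,y,z),(x,y,z),(x,-y,z),(-x,-y,z)],px)],[.46,.176,.34])
print(c.x.round(4),c.fun.round(1))
print(proj(W,place(c.x,[[-.025,.07,.062],[.025,.07,.062],[-.028,.042,.05],[.028,.042,.05],[-.028,-.058,.05],[.028,-.058,.05]])).round(1))
T=R.from_quat(np.roll(s["orientation"],-1)).as_matrix()
print("to rack view, tool mm",1e3*T.T@(np.array([.5205,-.1786,.216])-s["position"]))
E
```

```text
[0.4629 0.176  0.3176] [-1.2 -0.9  1.1 -0.3  0.2  0.9 -0.2  0.9]
[[245.7 110. ]
 [306.1 111.8]
 [243.2 143.1]
 [306.7 144.9]
 [242.8 249.2]
 [301.2 250.8]]
to rack view, tool mm [-3.50763382e+02 -6.75509399e+01  4.60768159e-02]
```

Emit:
arm_command(
  plan=[
    [1, -44, -8.5, 0, 0],
    [1, -44, -8.5, 0, 0],
    [1, -44, -8.5, 0, 0],
    [1, -44, -8.5, 0, 0],
    [1, -44, -8.5, 0, 0],
    [1, -44, -8.5, 0, 0],
    [1, -44, -8.5, 0, 0],
    [1, -42, -8.5, 0, 0],
  ],
)

```text
t: 3.1
position: [0.5186, -0.1803, 0.2162]
orientation: [0.0, 0.575, 0.818, 0.0]
force: [-0.1, 0.3, -0.7]
gripper_width: 0.0857
grasp_force: 0.0
```

Emit:
arm_command(
  plan=[
    [1, 0, 0, 0, -0.04],
    [1, 0, 0, 0, 0],
    [1, 0, 0, 0, 0],
  ],
)

```text
t: 3.4
position: [0.5184, -0.1778, 0.2159]
orientation: [-0.0, 0.559, 0.829, 0.0]
force: [-0.6, 0.4, -0.0]
gripper_width: 0.0855
grasp_force: 0.0
```

```bash
python3 shot.py w2
```

```text
[ 0.5184 -0.1778  0.2159] [[-0.374  0.927 -0.   ]
 [ 0.927  0.374  0.001]
 [ 0.001 -0.    -1.   ]] 3.4 [-0.6  0.4 -0. ]
```

View pics/w2.png

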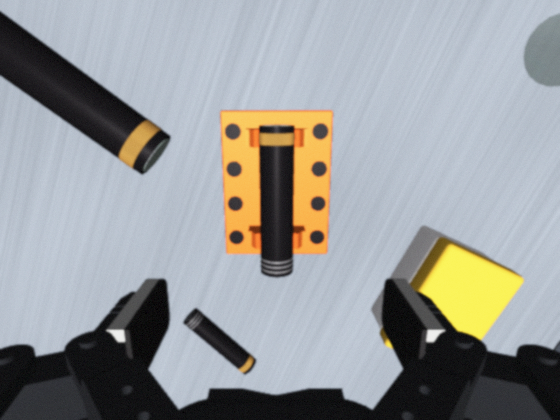

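The wrist view shows the barrel upright in the picture. Its sides are at x≈260.5 and 293.5, the glass end is at the top (277,125), and the back face is around (277,268). The rack corners are (220.5,110.5), (332.5,110.5), (327.5,254) and (226.5,254).

```bash
python3 - <<'E'
from h import *
import pickle,cv2
s=pickle.load(open("w2.pkl","rb"));W=cam("wrist",s)
x,y,z=.055,.075,.008
px=[(220.5,110.5),(332.5,110.5),(327.5,254),(226.5,254)]
c=fit([(W,l,u) for l,u in zip([(-x,y,z),(x,y,z),(x,-y,z),(-x,-y,z)],px)],[.52,-.178,.38])
print("rack",c.x.round(4),c.fun.round(1))
f=ray(W,(277,125),.058);b=ray(W,(277,276),.026);a=ray(W,(277,200),.058)
d=f-b;print("len",np.hypot(*d[:2]),"yaw",np.arctan2(-d[0],d[1]),"ctr",(f+b)[:2]/2)
T=R.from_quat(np.roll(s["orientation"],-1)).as_matrix()
m=(f+b)/2; m[2]=.042
print("tool yaw",np.arctan2(T[1,1],T[0,1]),"delta tool mm",1e3*T.T@(m-s["position"]))
E
```

```text
rack [ 0.5209 -0.1791  0.3858] [-0.6 -0.   0.9 -0.4  0.   0.2 -0.2  0.4]
len 0.15518059839914464 yaw 0.3853427070697672 ctr [ 0.52642777 -0.19262024]
tool yaw 0.38344880829173034 delta tool mm [-16.80903377   1.91451355 173.92957014]
```

```bash
python3 - <<'E'
from h import *
import pickle,cv2
s=pickle.load(open("w2.pkl","rb"));W=cam("wrist",s)
f=ray(W,(277,125),.058);b=ray(W,(277,276.5),.058)
d=f-b;m=(f+b)/2;m[2]=.042;print("len",np.hypot(*d[:2]),"ctr",m)
T=R.from_quat(np.roll(s["orientation"],-1)).as_matrix()
print("delta tool mm",1e3*T.T@(m-s["position"]))
print("along rack",(m[:2]-[.5209,-.1791])@[-np.sin(.3858),np.cos(.3858)])
E
```

```text
len 0.14040791883024636 ctr [ 0.52359359 -0.18579897  0.042     ]
delta tool mm [ -9.42279924   1.83813489 173.9343914 ]
along rack -0.007220179591982827
```

Emit:
arm_command(
  plan=[
    [1, -9.4, 1.8, 0, 0],
    [1, 0, 0, 40, 0],
    [1, 0, 0, 40, 0],
    [1, 0, 0, 35, 0],
    [1, 0, 0, 30, 0],
    [1, 0, 0, 25, 0],
    [1, 0, 0, 17, 0],
    [1, 0, 0, 0, 0],
  ],
)

```text
t: 4.25
position: [0.5219, -0.1848, 0.0263]
orientation: [-0.003, 0.559, 0.829, -0.0]
force: [0.3, -0.8, 0.3]
gripper_width: 0.0852
grasp_force: 0.0
```

Emit:
arm_command(
  plan=[
    [-1, 0, 0, 0, 0],
    [-1, 0, 0, 0, 0],
    [-1, 0, 0, 0, 0],
    [-1, 0, 0, 0, 0],
    [-1, 0, 0, 0, 0],
    [-1, 0, 0, 0, 0],
    [-1, 0, 0, 0, 0],
    [-1, 0, 0, 0, 0],
  ],
)

```text
t: 5.05
position: [0.5235, -0.1873, 0.031]
orientation: [0.0, 0.559, 0.829, -0.001]
force: [-6.8, -1.2, 11.3]
gripper_width: 0.0263
grasp_force: 57.4
```

```bash
python3 - <<'E'
from h import *
import cv2
a=arm.grab_frame("side")[:,:,::-1];b=arm.grab_frame("wrist")[:,:,::-1]
A=cv2.resize(a[190:330,200:360],(400,350),interpolation=cv2.INTER_CUBIC);B=cv2.resize(b[110:390,120:440],(400,350))
cv2.imwrite("pics/g1.png",np.hstack([A,B]));s=arm.read_state();print(s["position"],s["force"],s["gripper_width"],s["grasp_force"])
E
```

```text
[ 0.52347774 -0.18726273  0.03105743] [-6.69810418 -1.54191038  9.99692193] 0.02681890685587679 57.400344014167786
```

View pics/g1.png

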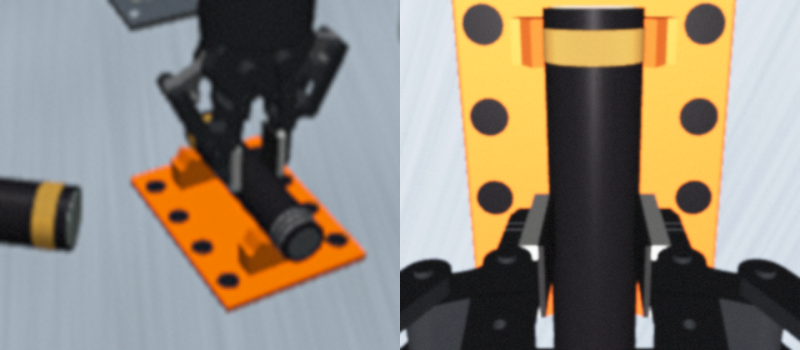

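The picture shows both pads on the barrel, squarely across its middle, and the barrel is still in its saddles. Lifting.

Emit:
arm_command(
  plan=[
    [-1, 0, 0, -8, 0],
    [-1, 0, 0, -15, 0],
    [-1, 0, 0, -20, 0],
    [-1, 0, 0, -25, 0],
    [-1, 0, 0, -20, 0],
    [-1, 0, 0, -12, 0],
    [-1, 0, 0, 0, 0.067],
    [-1, 0, 0, 0, 0],
  ],
)

```text
t: 5.95
position: [0.5241, -0.1863, 0.1301]
orientation: [0.001, 0.587, 0.809, 0.0]
force: [0.4, 0.6, -1.7]
gripper_width: 0.0261
grasp_force: 56.4
```

```bash
python3 shot.py w3; python3 - <<'E'
from h import *
s=arm.read_state();print(s["gripper_width"],s["force"],s["ft_torque"])
T=R.from_quat(np.roll(s["orientation"],-1)).as_matrix()
print("tool yaw",np.arctan2(T[1,1],T[0,1]))
E
```

```text
[ 0.5241 -0.1863  0.1301] [[-0.31   0.951  0.001]
 [ 0.951  0.31  -0.   ]
 [-0.001  0.001 -1.   ]] 5.95 [ 0.4  0.6 -1.7]
0.026428089638662066 [-0.14790161 -0.66611346 -2.72330125] [-0.00652633  0.0113942  -0.00931937]
tool yaw 0.31732574925138957
```

View pics/w3.png

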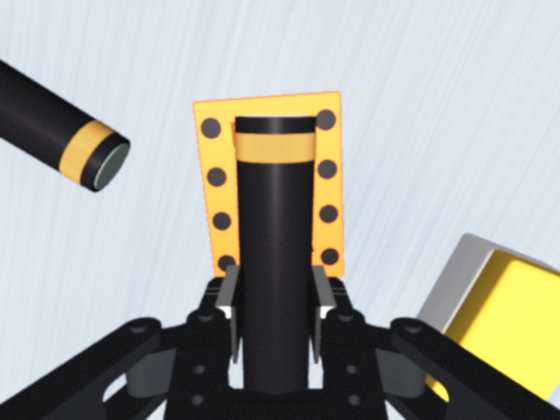

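The barrel is held and has come away from the rack. The glass end's top edge is at (276,116) and the sides are at about x=236–315. I'll fit its pose in the tool frame from the edge profiles.

```bash
cat > held.py <<'E'
from h import *
import cv2,sys
M=arm.camera_info("wrist");K=M["K"];M=M["mount"]
im=cv2.imread(sys.argv[1]);r=cv2.GaussianBlur(im[:,:,2],(1,5),0).astype(float)
obs=[]
for v in range(170,205,3):
    for sg in(-1,1):
        row=r[v]; u=np.arange(276,276+sg*60,sg); p=row[u]; g=np.abs(np.diff(p)); 
        k=np.argmax(p>90)
        f=(90-p[k-1])/(p[k]-p[k-1]); obs.append((u[k-1]+sg*f,v,sg))
obs=np.array(obs);print(obs[::4].round(1).tolist())
# silhouette: distance of ray to axis = 16mm
Kin=np.linalg.inv(K)
def res(p,obs=obs):
    y0,yaw,z0,pit=p; d=np.array([np.cos(yaw)*np.cos(pit),np.sin(yaw),np.sin(pit)]);d/=np.linalg.norm(d); c=np.array([0.,y0,z0])
    D=(np.c_[obs[:,:2],np.ones(len(obs))]@Kin.T)@M[:3,:3].T
    n=np.cross(D,d);n/=np.linalg.norm(n,axis=1)[:,None]
    return ((n@(c-M[:3,3]))*-obs[:,2]*np.sign(n[:,1])*np.sign(1)-.016)*1e3
best=None
for s in(1,-1):
    f=lambda p:res(p)*1 if s==1 else (res(p)+16)*-1-16
    q=least_squares(f,[0,0,-.011,0])
    if best is None or q.cost<best.cost: best=q
y0,yaw,z0,pit=best.x;print("y0 mm",y0*1e3,"yaw",yaw,"z0 mm",z0*1e3,"pitch",pit,"cost",best.cost)
col=im[100:135,276,2].astype(float);print(col.astype(int).tolist())
D=M[:3,:3]@Kin@[276,float(sys.argv[2]),1];t=(z0-.016-M[2,3])/D[2];print("front x mm",1e3*(M[0,3]+t*D[0]))
E
python3 held.py pics/w3.png 116.5
```

```text
[[237.0, 170.0, -1.0], [237.2, 176.0, -1.0], [237.6, 182.0, -1.0], [237.8, 188.0, -1.0], [237.8, 194.0, -1.0], [238.0, 200.0, -1.0]]
y0 mm 0.22587139792871672 yaw -0.0012761864790482795 z0 mm -5.149262761271429 pitch -0.00042828550593725106 cost 0.008783828283871298
[255, 255, 255, 255, 255, 255, 255, 255, 255, 255, 255, 255, 255, 254, 251, 241, 203, 135, 106, 97, 97, 95, 99, 97, 97, 98, 98, 95, 96, 91, 90, 93, 99, 126, 181]
front x mm 70.387850024581
```

Emit:
arm_command(
  plan=[
    [-1, 25, 4, 0, 0],
    [-1, 40, 6, 0, 0],
    [-1, 46, 7, 0, 0],
    [-1, 46, 7, 0, 0],
    [-1, 46, 7, 0, 0],
    [-1, 46, 7, 0, 0],
    [-1, 46, 7, 0, 0],
    [-1, 35, 6, 0, 0],
  ],
)

```text
t: 6.8
position: [0.4683, 0.1456, 0.1287]
orientation: [-0.001, 0.586, 0.81, -0.0]
force: [1.3, 0.5, -1.3]
gripper_width: 0.0269
grasp_force: 56.5
```

Emit:
arm_command(
  plan=[
    [-1, 18.5, 3, 0, 0],
    [-1, 0, 0, 15, 0],
    [-1, 0, 0, 15, 0],
    [-1, 0, 0, 0, 0],
    [-1, 0, 0, 0, 0],
    [-1, 0, 0, 0, 0],
  ],
)

```text
t: 7.4
position: [0.4673, 0.1617, 0.0999]
orientation: [0.0, 0.587, 0.81, 0.0]
force: [0.2, 0.1, -1.7]
gripper_width: 0.0266
grasp_force: 56.6
```

```bash
python3 shot.py w4; python3 - <<'E'
from h import *
import pickle
s=pickle.load(open("w4.pkl","rb"));W=cam("wrist",s)
c=[.4629,.176,.3176]
print(s["gripper_width"]);T=R.from_quat(np.roll(s["orientation"],-1)).as_matrix()
print("tool yaw",np.arctan2(T[1,1],T[0,1]))
print("pred stop top/front plate corners",proj(W,place(c,[[-.025,.07,.062],[.025,.07,.062],[-.04,.09,.01],[.04,.09,.01],[-.028,.042,.05],[.028,.042,.05]])).round(1).tolist())
q=place(c,[[0,-.015,.0546]])[0];print("to go tool mm",1e3*T.T@(q-s["position"]))
E
```

```text
[0.4673 0.1617 0.0999] [[-0.311  0.95   0.001]
 [ 0.95   0.311  0.   ]
 [-0.     0.001 -1.   ]] 7.4 [ 0.2  0.1 -1.7]
0.02657648753654281
tool yaw 0.3161078446231036
pred stop top/front plate corners [[225.9, 85.1], [324.0, 84.9], [211.6, 57.1], [338.2, 56.8], [225.3, 139.4], [324.7, 139.2]]
to go tool mm [-1.17323122e-02  2.36706802e-01  4.52609245e+01]
```

View pics/w4.png

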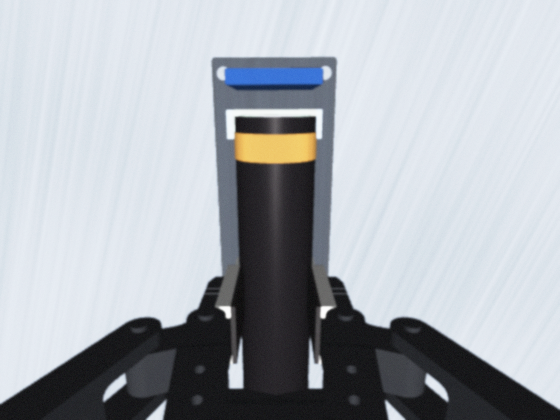

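The stop's top front edge is at v≈84.5 and spans u=225–323.5, as predicted. The barrel is centred at u≈275.5 over the yoke. Lowering now, slowly near contact.

Emit:
arm_command(
  plan=[
    [-1, 0, 0, 14, 0],
    [-1, 0, 0, 14, 0],
    [-1, 0, 0, 10, 0],
    [-1, 0, 0, 5, 0],
    [-1, 0, 0, 2, 0],
    [-1, 0, 0, 0, 0],
    [-1, 0, 0, 0, 0],
  ],
)

```text
t: 8.15
position: [0.4672, 0.1619, 0.0546]
orientation: [0.0, 0.587, 0.81, 0.0]
force: [0.3, 0.3, -3.1]
gripper_width: 0.0266
grasp_force: 56.6
```

Emit:
arm_command(
  plan=[
    [-1, 0, 0, 1.5, 0],
    [-1, 0, 0, 1.5, 0],
    [-1, 0, 0, 0, 0],
    [-1, 0, 0, 0, 0],
  ],
)

```text
t: 8.55
position: [0.4669, 0.1618, 0.0513]
orientation: [0.0, 0.587, 0.81, 0.0]
force: [-0.1, 0.2, -1.8]
gripper_width: 0.0265
grasp_force: 56.6
```

Emit:
arm_command(
  plan=[
    [-1, 0, 0, 1.5, 0],
    [-1, 0, 0, 1, 0],
    [-1, 0, 0, 0, 0],
    [-1, 0, 0, 0, 0],
  ],
)

```text
t: 8.95
position: [0.4667, 0.1618, 0.0486]
orientation: [-0.0, 0.587, 0.81, -0.0]
force: [0.7, -0.0, -2.2]
gripper_width: 0.0267
grasp_force: 56.6
```

Emit:
arm_command(
  plan=[
    [-1, 0, 0, 1, 0],
    [-1, 0, 0, 1, 0],
    [-1, 0, 0, 0, 0],
    [-1, 0, 0, 0, 0],
  ],
)

```text
t: 9.35
position: [0.4668, 0.1618, 0.0466]
orientation: [-0.0, 0.587, 0.81, -0.0]
force: [0.1, -0.1, -1.8]
gripper_width: 0.0266
grasp_force: 56.6
```

Emit:
arm_command(
  plan=[
    [-1, 0, 0, 1, 0],
    [-1, 0, 0, 0, 0],
    [-1, 0, 0, 0, 0],
  ],
)

```text
t: 9.65
position: [0.4668, 0.1618, 0.0457]
orientation: [-0.0, 0.587, 0.81, -0.0]
force: [0.2, -0.7, -1.0]
gripper_width: 0.0266
grasp_force: 56.6
```

Emit:
arm_command(
  plan=[
    [-1, 0, 0, 0.8, 0],
    [-1, 0, 0, 0, 0],
    [-1, 0, 0, 0, 0],
  ],
)

```text
t: 9.95
position: [0.4668, 0.1618, 0.0449]
orientation: [-0.0, 0.587, 0.81, -0.0]
force: [0.5, 0.4, -1.7]
gripper_width: 0.0266
grasp_force: 56.6
```

Emit:
arm_command(
  plan=[
    [-1, 0, 0, 0.7, 0],
    [-1, 0, 0, 0, 0],
    [-1, 0, 0, 0, 0],
  ],
)

```text
t: 10.25
position: [0.4668, 0.1618, 0.0442]
orientation: [-0.0, 0.587, 0.81, -0.0]
force: [0.3, 0.5, -2.5]
gripper_width: 0.0263
grasp_force: 56.6
```

Emit:
arm_command(
  plan=[
    [-1, 0, 0, 0.6, 0],
    [-1, 0, 0, 0, 0],
    [-1, 0, 0, 0, 0],
  ],
)

```text
t: 10.55
position: [0.4669, 0.1618, 0.0439]
orientation: [0.0, 0.587, 0.81, -0.0]
force: [-1.8, -0.6, 2.5]
gripper_width: 0.0266
grasp_force: 57.7
```

Emit:
arm_command(
  plan=[
    [-1, 0, 0, 0.6, 0],
    [-1, 0, 0, 0, 0],
    [-1, 0, 0, 0, 0],
  ],
)

```text
t: 10.85
position: [0.4669, 0.1618, 0.0437]
orientation: [-0.0, 0.587, 0.81, -0.0]
force: [-4.6, -1.0, 7.8]
gripper_width: 0.0264
grasp_force: 59.1
```

Emit:
arm_command(
  plan=[
    [-1, 0, 0, 0.6, 0],
    [-1, 0, 0, 0, 0],
    [-1, 0, 0, 0, 0],
  ],
)

```text
t: 11.15
position: [0.4669, 0.1618, 0.0436]
orientation: [-0.0, 0.587, 0.81, -0.0]
force: [-6.2, -1.5, 10.9]
gripper_width: 0.0265
grasp_force: 60.4
```

The barrel is touching the V. The sideways force pushes the tool towards −y, so I shift a little that way to load both faces evenly.

Emit:
arm_command(
  plan=[
    [-1, 0, -0.5, 0, 0],
    [-1, 0, 0, 0, 0],
    [-1, 0, 0, 0, 0],
  ],
)

```text
t: 11.45
position: [0.4669, 0.1618, 0.0437]
orientation: [0.0, 0.587, 0.81, 0.0]
force: [-5.3, -0.3, 9.9]
gripper_width: 0.0264
grasp_force: 59.9
```

Emit:
arm_command(
  plan=[
    [-1, 0, -1, 0, 0],
    [-1, 0, 0, 0, 0],
    [-1, 0, 0, 0, 0],
  ],
)

```text
t: 11.75
position: [0.4668, 0.1618, 0.0437]
orientation: [0.001, 0.587, 0.81, 0.001]
force: [-1.3, 0.6, 6.3]
gripper_width: 0.0267
grasp_force: 58.8
```

```bash
python3 - <<'E'
from h import *
s=arm.read_state();T=R.from_quat(np.roll(s["orientation"],-1)).as_matrix()
print(s["position"],(T.T@s["force"]).round(2),(T.T@s["ft_torque"]).round(3),np.arctan2(T[1,1],T[0,1]),T[:,2])
E
```

```text
[0.46681206 0.16175408 0.04369811] [ 0.93 -1.04 -6.35] [ 0.119  0.157 -0.072] 0.3161381341190674 [ 2.90580163e-03  7.91239405e-04 -9.99995465e-01]
```

Emit:
arm_command(
  plan=[
    [-1, 1, 0, 0, 0],
    [-1, 2, 0, 0, 0],
    [-1, 2, 0, 0, 0],
    [-1, 2, 0, 0, 0],
    [-1, 2, 0, 0, 0],
    [-1, 1, 0, 0, 0],
    [-1, 0, 0, 0, 0],
    [-1, 0, 0, 0, 0],
  ],
)

```text
t: 12.55
position: [0.4639, 0.1706, 0.0437]
orientation: [0.001, 0.587, 0.81, 0.001]
force: [-0.2, -2.6, 5.9]
gripper_width: 0.0265
grasp_force: 58.8
```

Emit:
arm_command(
  plan=[
    [-1, 1, 0, 0, 0],
    [-1, 1, 0, 0, 0],
    [-1, 0, 0, 0, 0],
    [-1, 0, 0, 0, 0],
  ],
)

```text
t: 12.95
position: [0.4633, 0.1724, 0.0437]
orientation: [0.001, 0.587, 0.81, 0.001]
force: [-0.7, -1.8, 6.0]
gripper_width: 0.0266
grasp_force: 58.8
```

Emit:
arm_command(
  plan=[
    [-1, 1, 0, 0, 0],
    [-1, 1, 0, 0, 0],
    [-1, 0, 0, 0, 0],
    [-1, 0, 0, 0, 0],
  ],
)

```text
t: 13.35
position: [0.4627, 0.1743, 0.0437]
orientation: [0.001, 0.587, 0.81, 0.001]
force: [-0.5, -3.0, 6.6]
gripper_width: 0.0262
grasp_force: 58.8
```

Emit:
arm_command(
  plan=[
    [-1, 0.8, 0, 0, 0],
    [-1, 0, 0, 0, 0],
    [-1, 0, 0, 0, 0],
  ],
)

```text
t: 13.65
position: [0.4624, 0.1751, 0.0437]
orientation: [0.001, 0.587, 0.81, 0.001]
force: [-0.6, -3.0, 6.5]
gripper_width: 0.0269
grasp_force: 58.8
```

Emit:
arm_command(
  plan=[
    [-1, 0.8, 0, 0, 0],
    [-1, 0, 0, 0, 0],
    [-1, 0, 0, 0, 0],
  ],
)

```text
t: 13.95
position: [0.4623, 0.1755, 0.0437]
orientation: [0.002, 0.587, 0.81, 0.001]
force: [-0.3, -3.6, 6.2]
gripper_width: 0.0266
grasp_force: 58.8
```

Emit:
arm_command(
  plan=[
    [-1, 0.6, 0, 0, 0],
    [-1, 0, 0, 0, 0],
    [-1, 0, 0, 0, 0],
  ],
)

```text
t: 14.25
position: [0.4623, 0.1755, 0.0437]
orientation: [0.002, 0.587, 0.81, 0.0]
force: [0.7, -6.8, 7.0]
gripper_width: 0.0263
grasp_force: 58.8
```

Emit:
arm_command(
  plan=[
    [-1, 0.5, 0, 0, 0],
    [-1, 0, 0, 0, 0],
    [-1, 0, 0, 0, 0],
  ],
)

```text
t: 14.55
position: [0.4623, 0.1755, 0.0437]
orientation: [0.002, 0.587, 0.81, -0.0]
force: [0.9, -8.2, 5.5]
gripper_width: 0.0264
grasp_force: 58.8
```

The barrel has reached the stop: it no longer moves and the axial force is rising. Now I press down.

Emit:
arm_command(
  plan=[
    [-1, 0, 0, 0.5, 0],
    [-1, 0, 0, 0.5, 0],
    [-1, 0, 0, 0, 0],
    [-1, 0, 0, 0, 0],
  ],
)

```text
t: 14.95
position: [0.4623, 0.1756, 0.0436]
orientation: [0.002, 0.587, 0.81, -0.0]
force: [-2.0, -9.6, 14.3]
gripper_width: 0.0264
grasp_force: 61.0
```

```bash
cat > f.py <<'E'
from h import *
F=[];s=arm.read_state()
T=R.from_quat(np.roll(s["orientation"],-1)).as_matrix()
print(s["t"],s["position"],(T.T@s["force"]).round(2),(T.T@s["ft_torque"]).round(3),np.arctan2(T[1,1],T[0,1]),T[:,2].round(4))
E
python3 f.py
```

```text
14.95 [0.46232947 0.17557902 0.04361647] [ -8.55  -4.87 -14.29] [ 0.95  -1.416 -0.061] 0.31664978006764716 [ 0.0036 -0.0029 -1.    ]
```

Emit:
arm_command(
  plan=[
    [-1, 0, -0.6, 0, 0],
    [-1, 0, -0.6, 0, 0],
    [-1, 0, 0, 0.4, 0],
    [-1, 0, 0, 0, 0],
    [-1, 0, 0, 0, 0],
  ],
)

```text
t: 15.45
position: [0.4623, 0.1755, 0.0436]
orientation: [0.003, 0.587, 0.81, 0.001]
force: [-0.4, -7.2, 14.0]
gripper_width: 0.0266
grasp_force: 60.5
```

```bash
python3 f.py
```

```text
15.45 [0.46230856 0.17551954 0.04360927] [ -6.77  -2.55 -13.96] [ 0.462 -1.359 -0.066] 0.3164425700997312 [ 0.0059 -0.0021 -1.    ]
```

Emit:
arm_command(
  plan=[
    [-1, 0, 0, 0, 0],
    [-1, 0, 0, 0, 0],
    [-1, 0, 0, 0, 0],
    [-1, 0, 0, 0, 0],
    [-1, 0, 0, 0, 0],
  ],
)

```text
t: 15.95
position: [0.4623, 0.1755, 0.0436]
orientation: [0.003, 0.587, 0.81, 0.001]
force: [-0.3, -7.9, 13.4]
gripper_width: 0.0262
grasp_force: 60.5
```

```bash
python3 - <<'E'
from h import *
import cv2
a=arm.grab_frame("scene")[:,:,::-1];b=arm.grab_frame("wrist")[:,:,::-1]
cv2.imwrite("pics/fin.png",np.hstack([cv2.resize(a[160:265,320:440],(400,350),interpolation=cv2.INTER_CUBIC),cv2.resize(b[20:300,120:440],(400,350))]))
E
python3 f.py
```

```text
16.05 [0.46227729 0.17553069 0.04360388] [ -8.81  -2.73 -13.84] [ 0.494 -1.361 -0.028] 0.31642193337487107 [ 0.0059 -0.0021 -1.    ]
```

View pics/fin.png

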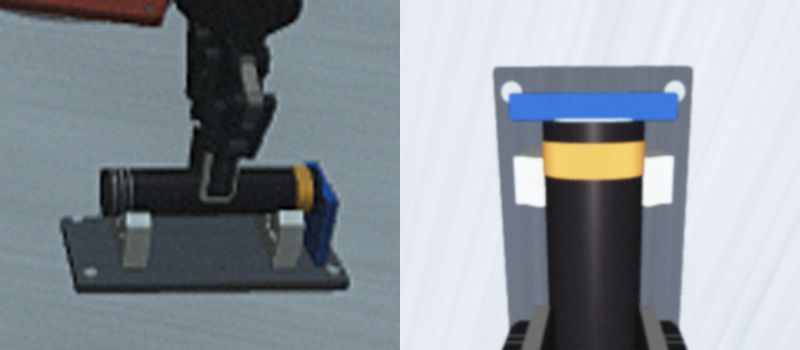

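The picture shows the barrel seated in both yokes, with its glass end against the blue stop (crop about (593,120)) and still gripped. The forces are steady, so I'm handing in.

```bash
python3 -c "
from station import arm
print(arm.job_done())"
```

```text
the job is handed in; nothing more can be done
None
```

The barrel is in the V-cradle with its glass end against the blue stop, still gripped and pressed down with about 14–16 N on both faces; the job was handed in at about 16 s.

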